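# Unpin the sliding clamp jaw, park its pin and run the jaw home

## Task

The sliding jaw of the bench clamp is locked open by a pin that runs in the guide behind it. Set aside, flat on the bench top clear of the clamp, the thing that lies between the jaws; slide the locking pin back by its upright handle until it is out of the jaw, and lay the handle over into the side notch of the guide so that the pin stays parked; only then push the jaw fully home against the fixed jaw. Leave the tin and the bottle standing where they are.

Things in the scene. Friction and masses are not known exactly. Their poses are not given: they have to be found in the camera images.
- clamp: bench clamp, fixed. Origin on the bench top at mid length of the lane between the jaws. In its axes (mm): steel rail along y, x -20..20, y -125..150, 30 high; grey fixed jaw x -95..20, y -115..-80, 55 high; grey pin guide block behind the rail x 48..152, y 77..133, 42 high. The lane is bare bench top: x -95..-20, y -80..80
- notch (a point): middle of the side notch's floor, clamp (127, 85), 21 high. The guide's top has a slot 15 wide along clamp x at y 105, from x 77 to 136, in which the handle stands. At its far end the notch, 18 wide (x 118..136), opens to -y through the slot's edge and the block's side
- jaw (a joint): dark sliding jaw: 0 m = pinned open (as found), 0.160 m = home on the fixed jaw; moves along clamp -y, about 3 N of friction, no spring. Open, it spans clamp y 80..130; before the rail x -95..-24, 55 high; its saddle over the rail reaches back to x 42, 47 high, with the pin's bore through its rear plate x 24..42, 25 above the bench
- jaw_back (a point): upper edge of the sliding jaw's outer face (the face to push towards the fixed jaw) at clamp x -55, 55 above the bench
- pin: loose steel pin: rod 18 mm thick, 100 long along its x, 25 above the bench. Origin on the rod's axis under the handle; nose 61 mm to its -x. Locked: origin at clamp x about 85, y 105; slides along clamp x (1 to 3 N, no spring) until the handle stops at the slot's far end, x about 130; nose out of the jaw beyond x 105
- handle_top (a point): end of the pin's one handle, a bar 12 mm thick along the pin's z, 70 mm from the rod's axis; as found upright, its end 95 above the bench. At the slot's far end it can be tipped to clamp -y, falls by its weight into the notch and rests about 80 degrees from upright, its end about 38 above the bench
- tape_blue: roll of tape, 61 mm across, 19 high, lies flat, origin at the centre of its underside (may lie between the jaws or elsewhere)
- tape_yellow: roll of tape, 55 mm across, 18 high, lies flat, origin at the centre of its underside (may lie between the jaws or elsewhere)
- pouch_red: stiff flat case, 50 mm along its x, 70 along its y, 14 high, origin at the centre of its underside (may lie between the jaws or elsewhere)
- bottle: white screw-cap bottle, 40 mm across, 80 high, stands beside the open end of the clamp, origin at the centre of its underside; not to be moved
- tin: round tin with a lid, 70 mm across, 102 high, stands behind the clamp's rail, origin at the centre of its underside; not to be moved
- flat_box_low: flat brown carton, 150 x 170 x 30 mm, with white cartons piled on it (130 high in all, within 120 mm of its origin), fixed at the left; origin at the centre of its underside
- multimeter: hand-held meter, 140 x 68 x 43 mm, lies fixed at the right, origin at the centre of its underside

How it is judged:
By the outcome, as a careful person would: the job done as asked, in the order asked, and still so for the second after the job is handed in, with the robot touching nothing.
It also fails if it takes over 64 s, if anything falls off the work surface, if the arm or the gripper's body presses on something with over 40 N, if the wrist force passes 120 N, or if a joint passes its speed limit or range.

## Robot

A 7-joint arm with a two-finger parallel gripper is mounted at the origin on a cart in front of the work surface, level with it; the furniture and walls round the work are solid. World frame = base frame: x ahead of the robot, y to its left, z up, the work surface at z = 0. Lengths are in m, angles in rad, forces in N, time in s.
With the tool pointing down it reaches from about 0.4 to 0.85 m from the base axis. Payload 10.4 kg.
Tool frame: the origin (TCP) lies at the very end of the fingers, on their centre line; the grasp point (between the pads) lies 19 mm behind it (grip_point_offset is the distance from the TCP to the grasp point, in m); z points along the fingers, y is the line along which they close (so a half turn about z gives the same grasp; the last joint's range is limited). The gripper opens to 87 mm and grips with 3 to 60 N. Pads are 19 mm wide; open, the fingers measure 117 mm over their backs; the gripper's body (75 mm by 190 mm) begins 51 mm behind the grasp point.
Start: joints at [-1.216, 0.332, -0.065, 1.46, 0.022, 1.35, -0.088], TCP at [0.231, 0.581, 0.223] pointing down, gripper open.
Joint ranges: [-2.6, 2.6], [-0.5, 2.12], [-1.47, 1.34], [0.16, 2.42], [-1.27, 4.41], [0.06, 2.06], [-2.6, 2.6]. Speed limits (rad/s): [2.22, 2.22, 2.79, 2.79, 3.14, 3.14, 3.14].

## Interface

Orientations are given as a unit quaternion [x, y, z, w].
In Python, from bench import * gives the robot as it stands.
- The arm moves only by the tool play_rows, never from a script. Its argument "increments" is text: rows parted by semicolons, each of 7 numbers parted by spaces: the turn, a rotation vector about the tool's x, y, z in rad, then the shift along the tool's x, y, z in m, then the opening, from 0 (shut) to 1 (fully open). A call has 1 to 8 rows; each row is the pose to reach, as a shift and turn from the pose commanded when the call began, along the tool's axes at that moment; what a row does not reach only later rows make up. A row lasts 1/10 s, in which the tool goes at most 50 mm and 8.59 degrees, less where a joint would pass 70% of its speed; a pose out of reach is approached as far as the arm can. A call with a gripper value outside its range is refused whole. The fingers move at their own pace and stop on an object; "grip_force" is the grip in N (left out, the last holds). Time passes only in rows, so rows that repeat a pose let the fingers close. It gives the time, the measured TCP pose, the force, the opening and the grip force at its end, in the units of the state.
- read_state(): the state, without advancing time (a new reading comes with each control period).
- camera(name): name is "scene" or "top" or "wrist"; returns a dict with "color" (400x640x3 uint8, red, green, blue), "fx", "fy", "cx", "cy" (pixels), "camera_from_world" (4x4, takes a point from world to camera coordinates); the wrist camera has in their place "mount" (4x4, takes a point from camera to tool coordinates, whose origin is the TCP and whose axes are the flange's). Camera axes: x right, y down, z forward; pixel columns grow to the right and rows downward; lengths in m; the calibration is good to about 2 mm. The wrist camera is an equidistant fisheye: a pixel r from the principal point sees the ray r / f radians off the axis. A picture is of the moment at which its call begins: read the wrist's pose just before it. There is no depth.
- close_job(): hands the job in; it is judged then, once.
The state is a dict: "time": time; "joint_positions": joint angles; "joint_vel": joint speeds; "joint_torque": joint torques, N m; "ee_pos": TCP position; "eef_rot": TCP orientation; "ft_force": force on the tool from outside, world axes, zero at the start; "torque": the same for the moment, N m; "width": finger opening in m; "grip_force": force on a finger pad.
Only numpy, scipy, OpenCV 4.12 (cv2) and the standard library are available. Lean on these libraries where they do the work, as an engineer would, in place of code of your own. Each camera call takes 0.05 s, during which the arm holds its last target. There are 200 camera calls.

## Working session

There is one attempt and no reset: what is moved stays moved. The work goes in short steps, Python scripts to look and compute and a tool call to move; the robot and the scene stay as the last step left them, time stands still between calls to the robot, and variables do not carry over. Pictures are saved under pics/ and viewed, at most 10 in all, crops included, and the job is handed in when it is done.

Besides the shell and the picture viewer there is one more tool, called after ">>>" as name(argument=value, ...) on one line, values as JSON. play_rows: Moves the arm, as the interface text tells. Its arguments: {"type":"object","properties":{"increments":{"type":"string"},"grip_force":{"type":"number"}},"required":["increments"]}

```bash
ls; mkdir -p pics; python3 - <<'E'
from bench import *
import cv2,pickle
s=read_state();print({k:np.round(v,3).tolist() if 'np' in globals() else v for k,v in s.items()})
for n in("top","scene"):
    c=camera(n);cv2.imwrite(f"pics/{n}0.png",c["color"][:,:,::-1]);pickle.dump(c,open(f"{n}.pkl","wb"));print({k:v for k,v in c.items() if k!="color"})
E
```

```text
pics
{'time': 0.0, 'joint_positions': array([-1.21560697,  0.33289287, -0.06468629,  1.46095235,  0.02163538,
        1.34989006, -0.08847944]), 'joint_vel': array([ 0.00025648, -0.0011298 ,  0.00080072, -0.00035655,  0.00020207,
       -0.00044205,  0.00015925]), 'joint_torque': array([-1.11125823e-04, -6.23265767e+01,  2.47087033e-02, -3.89893591e+01,
       -6.12807018e-02,  4.00554284e-02,  1.67671706e-04]), 'ee_pos': array([0.23042256, 0.58055473, 0.22173554]), 'eef_rot': array([ 1.87755329e-01,  9.82215564e-01, -7.18299592e-04, -8.35402284e-05]), 'ft_force': array([-0.64768604, -0.574907  , -0.34029349]), 'torque': array([0.00629465, 0.00310087, 0.00115123]), 'grip_force': 0.0, 'width': 0.08694404120543875}
{'fx': 419.1354260629482, 'fy': 419.1354260629482, 'cx': 318.7477401004053, 'cy': 205.74015930067878, 'camera_from_world': array([[ 0.02213454, -0.99961913,  0.01648181,  0.01442335],
       [-0.98799553, -0.02439233, -0.1525446 ,  0.53962366],
       [ 0.15288853, -0.01290745, -0.98815914,  1.10415871],
       [ 0.        ,  0.        ,  0.        ,  1.        ]])}
{'fx': 435.24736996232843, 'fy': 435.24736996232843, 'cx': 328.2052367034473, 'cy': 201.83122365283634, 'camera_from_world': array([[ 0.68332137, -0.73000574,  0.01278793, -0.32202262],
       [-0.45686683, -0.4411808 , -0.77241971,  0.34519011],
       [ 0.56951261,  0.52196851, -0.63498367,  0.9888887 ],
       [ 0.        ,  0.        ,  0.        ,  1.        ]])}
```

View pics/top0.png

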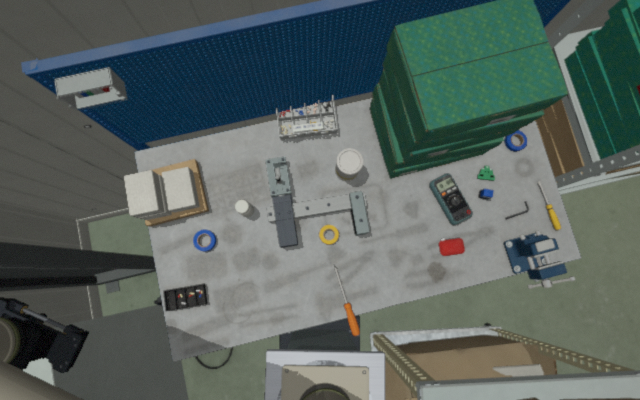

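View pics/scene0.png

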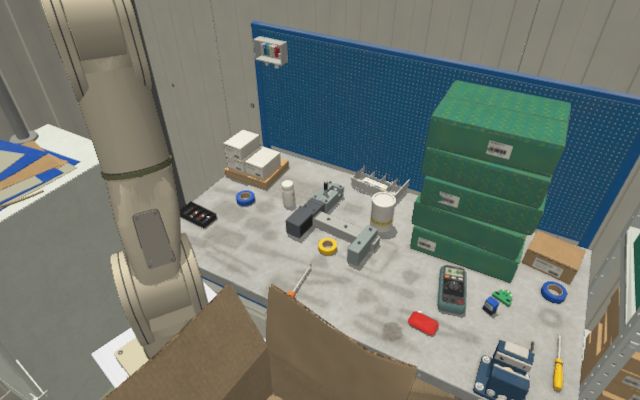

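Top: clamp around (318,205), clamp +x up in the image, yellow tape in the lane at about (329,235), bottle at (242,207), tin at (349,163), pin handle near (278,170). I'll enlarge the clamp region to get corner positions.

```bash
python3 - <<'E'
import cv2,pickle
c=pickle.load(open("top.pkl","rb"))["color"][:,:,::-1]
cv2.imwrite("pics/topc.png",cv2.resize(c[140:255,230:380],None,fx=5.2,fy=5.2,interpolation=cv2.INTER_CUBIC))
E
```

```text
(no output)
```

View pics/topc.png

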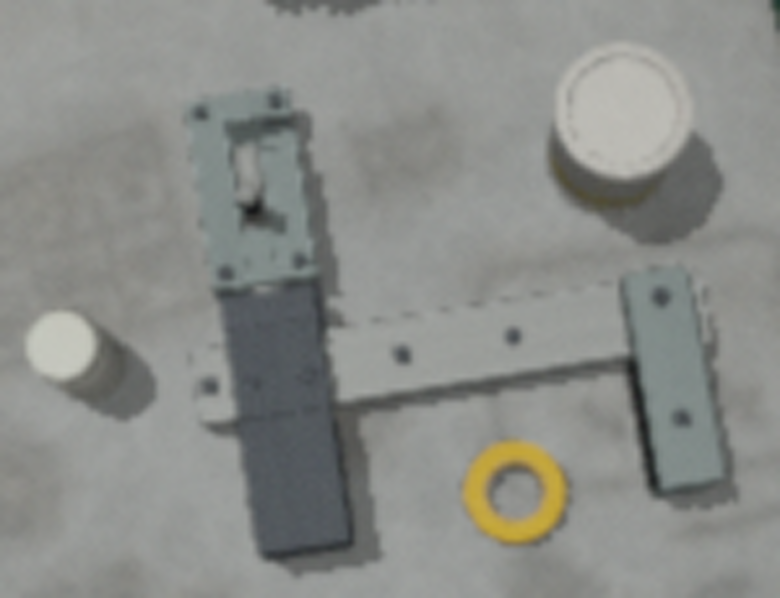

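Crop (5.2x): fixed jaw top corners (622,283),(690,263),(728,480),(655,493); sliding jaw front corners (352,542),(262,557); guide corners (190,112),(287,90),(318,275); tape (515,492), tin (624,110), bottle (62,345), handle top (245,150). Fit pose.

```bash
cat > h.py <<'E'
import numpy as np,pickle,cv2
from scipy.optimize import least_squares
from scipy.spatial.transform import Rotation as R
C=pickle.load(open("top.pkl","rb"))
M=C["camera_from_world"]
def proj(P,C=C):
    M=C["camera_from_world"];p=np.atleast_2d(P)@M[:3,:3].T+M[:3,3]
    return np.c_[C["fx"]*p[:,0]/p[:,2]+C["cx"],C["fy"]*p[:,1]/p[:,2]+C["cy"]]
def ray(uv,z,C=C):
    M=C["camera_from_world"];d=M[:3,:3].T@[(uv[0]-C["cx"])/C["fx"],(uv[1]-C["cy"])/C["fy"],1];o=-M[:3,:3].T@M[:3,3]
    return o+d*(z-o[2])/d[2]
def crop(p): return (np.array(p)+.5)/5.2-.5+[230,140]
def c2w(q,P):
    P=np.atleast_2d(P)/1000.;c,s=np.cos(q[2]),np.sin(q[2])
    return np.c_[q[0]+c*P[:,0]-s*P[:,1],q[1]+s*P[:,0]+c*P[:,1],P[:,2]]
E
python3 - <<'E'
from h import *
K=[(20,-80,55,622,283),(20,-115,55,690,263),(-95,-115,55,728,480),(-95,-80,55,655,493),(-95,80,55,352,542),(-95,130,55,262,557),(152,133,42,190,112),(152,77,42,287,90),(48,77,42,318,275),(-20,150,30,203,425)]
K=np.array(K,float);uv=crop(K[:,3:])
r=least_squares(lambda q:(proj(c2w(q,K[:,:3]))-uv).ravel(),[.45,0,0],loss="soft_l1")
q=r.x;print(q.round(4));print((proj(c2w(q,K[:,:3]))-uv).round(1).tolist());np.save("q.npy",q)
def w2c(P):
    c,s=np.cos(q[2]),np.sin(q[2]);d=P[:2]-q[:2];return np.array([c*d[0]+s*d[1],-s*d[0]+c*d[1]])*1000
for n,p,z in[("tape",(515,492),.018),("tin",(624,110),.102),("bottle",(62,345),.08),("htop",(245,150),.095)]:
    P=ray(crop(p),z);print(n,P.round(4),w2c(P).round(1))
for n,p,z in [("blue",(205,240),.019),("screwdriver tip",(336,266),0),("sd handle end",(354,332),0),("tableNearL",(175,360),0),("nearR",(578,258),0),("multim",(450,200),.04),("pouch",(452,247),0)]:print(n,ray(p,z).round(3))
for n,P in [("handle locked",(85,105,95)),("parked",(130,105,95)),("notch",(127,85,21)),("jawback",(-55,130,55))]:print(n,c2w(q,P).round(4))
E
```

```text
[0.5405 0.0198 0.1858]
[[0.1, -1.3], [-0.3, 0.5], [0.1, 0.4], [1.3, 0.0], [0.4, 0.3], [-0.9, 0.5], [-1.0, -1.7], [0.3, -0.6], [0.1, 0.2], [-0.2, 0.4]]
tape [ 0.4639 -0.0023  0.018 ] [-79.4  -7.6]
tin [ 0.6516 -0.0507  0.102 ] [ 96.1 -89.8]
bottle [0.5276 0.2307 0.08  ] [ 26.3 209.6]
htop [0.6275 0.1407 0.095 ] [107.8 102.7]
blue [0.44  0.336 0.019]
screwdriver tip [ 0.378 -0.025  0.   ]
sd handle end [ 0.202 -0.077  0.   ]
tableNearL [0.12 0.4  0.  ]
nearR [ 0.415 -0.705  0.   ]
multim [ 0.564 -0.334  0.04 ]
pouch [ 0.438 -0.35   0.   ]
handle locked [[0.6047 0.1387 0.095 ]]
parked [[0.6489 0.147  0.095 ]]
notch [[0.6496 0.1268 0.021 ]]
jawback [[0.4624 0.1374 0.055 ]]
```

```bash
cat >> h.py <<'E'
q=np.load("q.npy")
def delta(Pc,yaw,world=False):
    """tool-frame move to clamp mm point (TCP), tool y at yaw deg from clamp x, tool down"""
    from bench import read_state
    s=read_state();Rc=R.from_quat(s["eef_rot"]);P=np.array(Pc) if world else c2w(q,Pc)[0]
    a=np.radians(yaw)+q[2];y=np.array([np.cos(a),np.sin(a),0]);z=np.array([0,0,-1.]);Rt=R.from_matrix(np.c_[np.cross(y,z),y,z])
    print("to",P.round(3),"rot",(Rc.inv()*Rt).as_rotvec().round(4),"shift",Rc.inv().apply(P-s["ee_pos"]).round(4),"t",round(s["time"],2),"J",s["joint_positions"].round(2))
def w2c(P):
    c,s=np.cos(q[2]),np.sin(q[2]);P=np.array(P);d=P[:2]-q[:2];return np.array([c*d[0]+s*d[1],-s*d[0]+c*d[1]])*1000
E
python3 -c "
from h import *
delta([-79,-8,160],90);delta([20,60,250],90)"
```

```text
to [ 0.464 -0.003  0.16 ] rot [-1.200e-03 -3.000e-04 -5.635e-01] shift [-0.4325 -0.4558  0.0625] t 0.1 J [-1.22  0.33 -0.06  1.46  0.02  1.35 -0.09]
to [0.549 0.082 0.25 ] rot [-1.200e-03 -3.000e-04 -5.635e-01] shift [-0.4799 -0.3455 -0.0277] t 0.1 J [-1.22  0.33 -0.06  1.46  0.02  1.35 -0.09]
```

>>> play_rows(increments="0 0 -0.563 -0.4325 -0.4558 0;0 0 -0.563 -0.4325 -0.4558 0")

```text
invalid input at $.increments[0]: expected 7 numbers
```

```bash
python3 -c "
from h import *
delta([-79,-8,160],90)"
```

```text
to [ 0.464 -0.003  0.16 ] rot [-1.200e-03 -3.000e-04 -5.635e-01] shift [-0.4325 -0.4558  0.0625] t 0.1 J [-1.22  0.33 -0.06  1.46  0.02  1.35 -0.09]
```

>>> play_rows(increments="0 0 -0.563 -0.433 -0.456 0.01 1;0 0 -0.563 -0.433 -0.456 0.01 1;0 0 -0.563 -0.433 -0.456 0.01 1;0 0 -0.563 -0.433 -0.456 0.01 1;0 0 -0.563 -0.433 -0.456 0.01 1;0 0 -0.563 -0.433 -0.456 0.01 1;0 0 -0.563 -0.433 -0.456 0.01 1;0 0 -0.563 -0.433 -0.456 0.01 1")

```text
time: 0.9
ee_pos: [0.3795, 0.2084, 0.216]
eef_rot: [-0.092, 0.996, 0.0, -0.0]
ft_force: [1.3, 0.1, 0.3]
width: 0.0869
grip_force: 0.0
```

```bash
python3 -c "
from h import *
delta([-79,-8,200],90)"
```

```text
to [ 0.464 -0.003  0.2  ] rot [ 0.0003 -0.0001 -0.0006] shift [-0.0446 -0.223   0.016 ] t 0.9 J [-0.77 -0.1   0.15  1.95  0.02  1.29  1.13]
```

>>> play_rows(increments="0 0 0 -0.045 -0.223 0.016 1;0 0 0 -0.045 -0.223 0.016 1;0 0 0 -0.045 -0.223 0.016 1;0 0 0 -0.045 -0.223 0.016 1;0 0 0 -0.045 -0.223 0.016 1;0 0 0 -0.045 -0.223 0.016 1;0 0 0 -0.045 -0.223 0.016 1")

```text
time: 1.6
ee_pos: [0.4643, -0.0004, 0.1999]
eef_rot: [-0.092, 0.996, 0.0, -0.0]
ft_force: [-0.3, 0.6, -0.2]
width: 0.0871
grip_force: 0.0
```

```bash
python3 - <<'E'
from h import *
from bench import *
s=read_state();c=camera("wrist");c["s"]=s;pickle.dump(c,open("w1.pkl","wb"));cv2.imwrite("pics/w1.png",c["color"][:,:,::-1])
print(c["fx"],c["cx"],c["cy"],c["mount"].round(4).tolist())
delta([-79,-8,4],90)
E
```

```text
309.70691628693146 321.2321824734881 197.80619658798395 [[-0.0011, -0.9686, -0.2485, 0.0671], [1.0, -0.001, -0.0008, -0.0003], [0.0005, -0.2485, 0.9686, -0.1632], [0.0, 0.0, 0.0, 1.0]]
to [ 0.464 -0.003  0.004] rot [ 0.0004 -0.0006  0.0002] shift [ 0.0003 -0.0032  0.196 ] t 1.65 J [-0.55 -0.03  0.45  1.92  0.01  1.25  1.65]
```

View pics/w1.png

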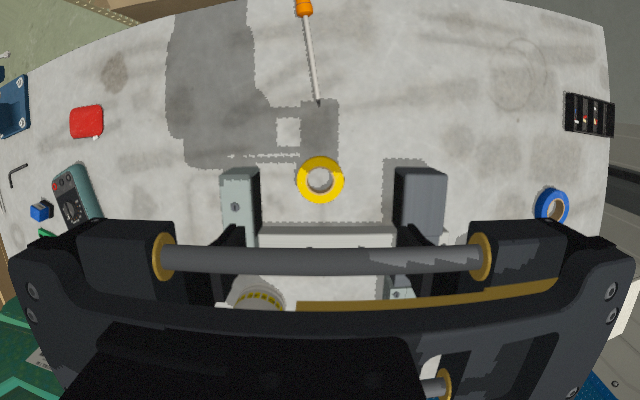

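Wrist view: tape at (320,180), jaw front-top corners near (222,170)-(259,168) and (395,168)-(447,170).

```bash
cat >> h.py <<'E'
def wray(c,uv,z):
    f=c["fx"];d=np.array(uv)-[c["cx"],c["cy"]];r=np.hypot(*d);t=r/f;v=np.r_[d/r*np.sin(t),np.cos(t)]
    Rm=c["mount"];Rc=R.from_quat(c["s"]["eef_rot"]).as_matrix();o=c["s"]["ee_pos"]+Rc@Rm[:3,3];d=Rc@Rm[:3,:3]@v
    return o+d*(z-o[2])/d[2]
E
python3 - <<'E'
from h import *
c=pickle.load(open("w1.pkl","rb"))
hsv=cv2.cvtColor(c["color"],cv2.COLOR_RGB2HSV);m=cv2.inRange(hsv,(22,150,120),(34,255,255));m[:,:280]=0;m[:,360:]=0;m[215:]=0
(u,v),r=cv2.minEnclosingCircle(cv2.findNonZero(m));print(u,v,r,w2c(wray(c,(u,v),.012)),wray(c,(u,v),.012))
for p,z in [((222,170),.055),((259,168),.055),((395,168),.055),((447,170),.055)]:print(p,w2c(wray(c,p,z)).round(1))
E
```

```text
319.7908020019531 179.30267333984375 23.679874420166016 [-77.89642905  -7.91921974] [ 0.46541482 -0.00235376  0.012     ]
(222, 170) [ -97.  -109.6]
(259, 168) [-98.4 -69.6]
(395, 168) [-98.2  69.4]
(447, 170) [-97.  127.7]
```

>>> play_rows(increments="0 0 0 -0.001 -0.003 0.15 1;0 0 0 -0.001 -0.003 0.15 1;0 0 0 -0.001 -0.003 0.15 1;0 0 0 -0.001 -0.003 0.175 1;0 0 0 -0.001 -0.003 0.19 1;0 0 0 -0.001 -0.003 0.196 1;0 0 0 -0.001 -0.003 0.197 1")

```text
time: 2.35
ee_pos: [0.4657, -0.0021, 0.0029]
eef_rot: [-0.093, 0.996, 0.0, -0.0]
ft_force: [-0.4, -0.1, 0.1]
width: 0.0871
grip_force: 0.0
```

>>> play_rows(increments="0 0 0 0 0 0 0.4;0 0 0 0 0 0 0.4;0 0 0 0 0 0 0.4;0 0 0 0 0 0 0.4;0 0 0 0 0 0 0.4;0 0 0 0 0 0 0.4", grip_force=15)

```text
time: 2.95
ee_pos: [0.4663, -0.003, 0.0034]
eef_rot: [-0.092, 0.996, 0.0, 0.0]
ft_force: [-1.6, 1.0, 3.6]
width: 0.0525
grip_force: 15.0
```

```bash
python3 -c "
from h import *
delta([-79,-8,100],90);delta([.49,-.195,.1],90,True)"
```

```text
to [ 0.464 -0.003  0.1  ] rot [ 0.0003  0.0004 -0.0006] shift [ 0.0018  0.0008 -0.0966] t 2.95 J [-0.5   0.26  0.45  2.11 -0.16  0.81  1.8 ]
to [ 0.49  -0.195  0.1  ] rot [ 0.0003  0.0004 -0.0006] shift [ 0.012  -0.193  -0.0966] t 2.95 J [-0.5   0.26  0.45  2.11 -0.16  0.81  1.8 ]
```

>>> play_rows(increments="0 0 0 0 0 -0.05 0.4;0 0 0 0 0 -0.1 0.4;0 0 0 0.005 -0.03 -0.11 0.4;0 0 0 0.012 -0.193 -0.11 0.4;0 0 0 0.012 -0.193 -0.11 0.4;0 0 0 0.012 -0.193 -0.11 0.4;0 0 0 0.012 -0.193 -0.11 0.4;0 0 0 0.012 -0.193 -0.11 0.4")

```text
time: 3.75
ee_pos: [0.4892, -0.1979, 0.1131]
eef_rot: [-0.09, 0.996, -0.001, -0.0]
ft_force: [-0.2, 1.4, -0.3]
width: 0.0525
grip_force: 15.0
```

```bash
python3 -c "
from h import *
from bench import *
delta([.49,-.195,.004],90,True);print(read_state()['width'])"
```

```text
to [ 0.49  -0.195  0.004] rot [-0.0012 -0.0007 -0.0051] shift [-0.0014  0.0029  0.1091] t 3.75 J [-0.27  0.24  0.65  1.88 -0.16  1.08  2.19]
0.05247979226172465
```

>>> play_rows(increments="0 0 0 0 0 0.05 0.4;0 0 0 0 0 0.09 0.4;0 0 0 0 0 0.1 0.4;0 0 0 0 0 0.107 0.4;0 0 0 0 0 0.109 0.4;0 0 0 0 0 0.109 0.4;0 0 0 0 0 0.109 1;0 0 0 0 0 0.109 1")

```text
time: 4.55
ee_pos: [0.4906, -0.1952, 0.0052]
eef_rot: [-0.092, 0.996, -0.0, 0.001]
ft_force: [0.1, 0.3, -0.4]
width: 0.0614
grip_force: 0.0
```

>>> play_rows(increments="0 0 0 0 0 0 1;0 0 0 0 0 0 1;0 0 0 0 0 -0.03 1;0 0 0 0 0 -0.08 1;0 0 0 0 0 -0.13 1;0 0 0 0 0 -0.18 1;0 0 0 0 0 -0.2 1;0 0 0 0 0 -0.2 1")

```text
time: 5.35
ee_pos: [0.4914, -0.1957, 0.2076]
eef_rot: [-0.092, 0.996, -0.0, 0.003]
ft_force: [0.1, 0.5, -0.9]
width: 0.0869
grip_force: 0.0
```

```bash
python3 -c "
from h import *
delta([60,60,220],0);delta([60,60,220],180);delta([60,60,220],90)"
```

```text
to [0.588 0.09  0.22 ] rot [0.0035 0.0056 1.5701] shift [-0.1479  0.2628 -0.0119] t 5.35 J [-0.32  0.13  0.68  1.77 -0.09  1.26  2.13]
to [0.588 0.09  0.22 ] rot [-0.0056  0.0035 -1.5715] shift [-0.1479  0.2628 -0.0119] t 5.35 J [-0.32  0.13  0.68  1.77 -0.09  1.26  2.13]
to [0.588 0.09  0.22 ] rot [-0.0013  0.0058 -0.0007] shift [-0.1479  0.2628 -0.0119] t 5.35 J [-0.32  0.13  0.68  1.77 -0.09  1.26  2.13]
```

>>> play_rows(increments="0 0 1.57 -0.18 0.26 -0.012 1;0 0 1.57 -0.18 0.26 -0.012 1;0 0 1.57 -0.18 0.26 -0.012 1;0 0 1.57 -0.18 0.26 -0.012 1;0 0 1.57 -0.18 0.26 -0.012 1;0 0 1.57 -0.18 0.26 -0.012 1;0 0 1.57 -0.18 0.26 -0.012 1;0 0 1.57 -0.18 0.26 -0.012 1")

```text
time: 6.15
ee_pos: [0.6189, 0.0991, 0.2138]
eef_rot: [0.474, 0.881, -0.001, -0.001]
ft_force: [-0.3, 0.8, -0.5]
width: 0.087
grip_force: 0.0
```

```bash
python3 -c "
from h import *
delta([95,70,220],0)"
```

```text
to [0.621 0.106 0.22 ] rot [-0.0024 -0.001   0.3975] shift [ 0.0048  0.0056 -0.0062] t 6.15 J [-0.71  0.38  0.63  1.5  -0.23  1.34  0.52]
```

>>> play_rows(increments="0 0 0.397 0.005 0.006 -0.006 1;0 0 0.397 0.005 0.006 -0.006 1;0 0 0.397 0.005 0.006 -0.006 1;0 0 0.397 0.005 0.006 -0.006 1")

```text
time: 6.55
ee_pos: [0.6206, 0.1011, 0.2207]
eef_rot: [0.639, 0.769, -0.001, -0.0]
ft_force: [0.1, -0.1, -0.1]
width: 0.0873
grip_force: 0.0
```

```bash
python3 - <<'E'
from h import *
from bench import *
s=read_state();c=camera("wrist");c["s"]=s;pickle.dump(c,open("w2.pkl","wb"));I=c["color"][:,:,::-1]
cv2.imwrite("pics/w2.png",cv2.resize(I[50:250,190:450],None,fx=3,fy=3,interpolation=cv2.INTER_CUBIC))
delta([85,105,75],0);delta([95,70,220],0)
E
```

```text
to [0.605 0.139 0.075] rot [-0.0017  0.0005  0.0022] shift [ 0.0401 -0.0085  0.1459] t 6.6 J [-0.76  0.4   0.71  1.48 -0.26  1.36  0.15]
to [0.621 0.106 0.22 ] rot [-0.0017  0.0005  0.0022] shift [0.005  0.0012 0.0009] t 6.6 J [-0.76  0.4   0.71  1.48 -0.26  1.36  0.15]
```

View pics/w2.png

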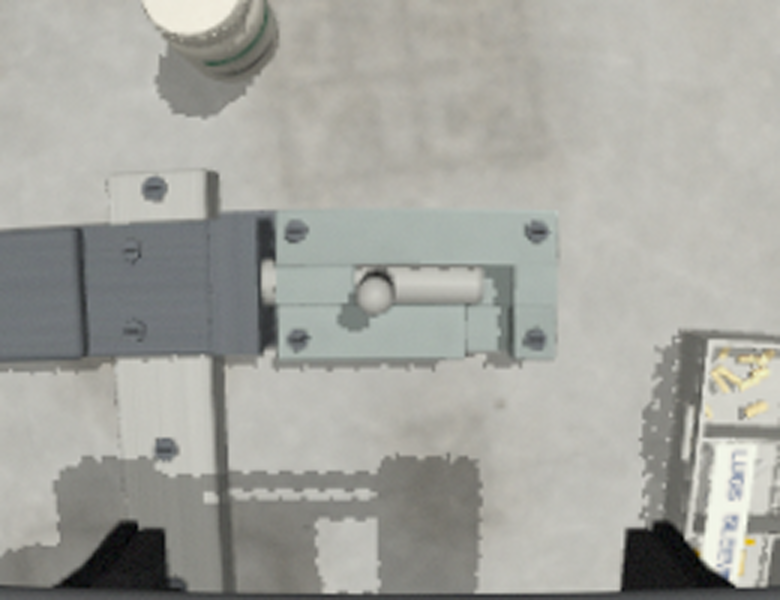

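Wrist crop (3x): handle end at (375,294), guide corners at (277,212), (556,212), (556,358), (277,358); notch at (490,330) free.

```bash
python3 - <<'E'
from h import *
c=pickle.load(open("w2.pkl","rb"))
for p,z in [((375,294),.095),((277,212),.042),((556,212),.042),((556,358),.042),((277,358),.042),((467,350),.042),((513,350),.042),((373,270),.025)]:
    P=wray(c,(np.array(p)+.5)/3-.5+[190,50],z);print(p,P.round(4),w2c(P).round(1))
E
```

```text
(375, 294) [0.6073 0.1405 0.095 ] [ 87.9 106.3]
(277, 212) [0.5661 0.1592 0.042 ] [ 50.9 132.3]
(556, 212) [0.6667 0.1783 0.042 ] [153.2 132.4]
(556, 358) [0.6779 0.1247 0.042 ] [154.4  77.7]
(277, 358) [0.5751 0.1055 0.042 ] [49.8 77.8]
(467, 350) [0.6443 0.1213 0.042 ] [120.7  80.6]
(513, 350) [0.6612 0.1246 0.042 ] [138.   80.7]
(373, 270) [0.6044 0.143  0.025 ] [ 85.5 109.3]
```

>>> play_rows(increments="0 0 0.002 0.0405 -0.006 0.02 0.7;0 0 0.002 0.0405 -0.006 0.07 0.7;0 0 0.002 0.0405 -0.006 0.12 0.7;0 0 0.002 0.0405 -0.006 0.145 0.7;0 0 0.002 0.0405 -0.006 0.155 0.7;0 0 0.002 0.0405 -0.006 0.155 0.7;0 0 0.002 0.0405 -0.006 0.155 0.7")

```text
time: 7.3
ee_pos: [0.6087, 0.1398, 0.0686]
eef_rot: [0.639, 0.769, 0.001, 0.0]
ft_force: [0.4, -0.2, 0.2]
width: 0.0611
grip_force: 0.0
```

>>> play_rows(increments="0 0 0 0 0 0 0;0 0 0 0 0 0 0;0 0 0 0 0 0 0;0 0 0 0 0 0 0;0 0 0 0 0 0 0;0 0 0 0 0 0 0;0 0 0 0 0 0 0;0 0 0 0 0 0 0", grip_force=10)

```text
time: 8.1
ee_pos: [0.6076, 0.1398, 0.067]
eef_rot: [0.639, 0.769, -0.0, -0.0]
ft_force: [-0.6, -0.4, 0.4]
width: 0.0115
grip_force: 10.0
```

```bash
python3 - <<'E'
from h import *
from bench import *
s=read_state();print(w2c(s["ee_pos"]),s["ft_force"],s["width"],s["grip_force"])
delta([132,105.5,66],0)
E
```

```text
[ 88.05029251 105.4956496 ] [-0.60241453 -0.37784508  0.44020049] 0.011477336661779353 10.000470404047519
to [0.651 0.148 0.066] rot [-0.0005 -0.     -0.002 ] shift [0.0001 0.044  0.001 ] t 8.1 J [-0.78  0.52  0.63  1.66 -0.34  1.07  0.14]
```

>>> play_rows(increments="0 0 0 0 0.01 0 0;0 0 0 0 0.02 0 0;0 0 0 0 0.03 0 0;0 0 0 0 0.038 0 0;0 0 0 0 0.042 0 0;0 0 0 0 0.042 0 0")

```text
time: 8.7
ee_pos: [0.6495, 0.1473, 0.0669]
eef_rot: [0.639, 0.769, -0.0, 0.0]
ft_force: [-0.3, 0.3, -1.8]
width: 0.0114
grip_force: 10.0
```

>>> play_rows(increments="0 0 0 0 0.002 0 0;0 0 0 0 0.003 0 0;0 0 0 0 0.003 0 0")

```text
time: 9.0
ee_pos: [0.6513, 0.1479, 0.0671]
eef_rot: [0.639, 0.769, -0.001, -0.001]
ft_force: [-4.4, -1.6, 0.4]
width: 0.0118
grip_force: 10.0
```

```bash
python3 - <<'E'
from h import *
from bench import *
s=read_state();c=camera("wrist");c["s"]=s;I=c["color"][:,:,::-1]
cv2.imwrite("pics/w3.png",I)
print(w2c(s["ee_pos"]),s["ft_force"],s["width"],s["grip_force"])
E
```

```text
[132.53919376 105.36972768] [-4.41139324 -1.64202357  0.39834957] 0.011764122466977 10.012536799767986
```

View pics/w3.png

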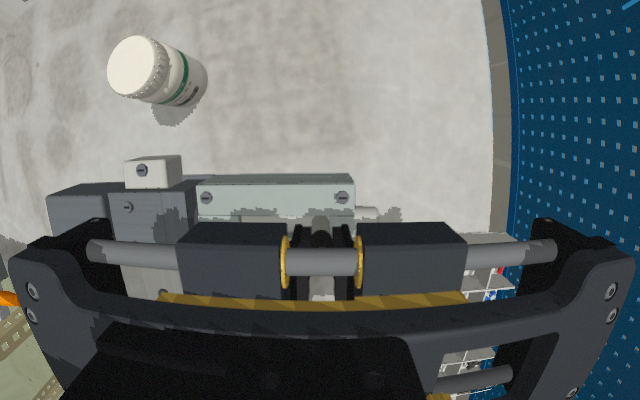

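>>> play_rows(increments="0 0 0 0 -0.003 0 0;0 0 0 -0.005 -0.004 0 0;0 0 0 -0.0105 -0.004 0.001 0;0 0 0 -0.0155 -0.004 0.002 0;0 0 0 -0.021 -0.004 0.0035 0;0 0 0 -0.026 -0.004 0.006 0;0 0 0 -0.0305 -0.004 0.008 0;0 0 0 -0.0305 -0.004 0.008 0", grip_force=6)

```text
time: 9.85
ee_pos: [0.6539, 0.1163, 0.059]
eef_rot: [0.64, 0.769, -0.0, 0.0]
ft_force: [1.0, 0.2, 0.2]
width: 0.0117
grip_force: 6.0
```

```bash
python3 - <<'E'
from h import *
from bench import *
s=read_state();print(w2c(s["ee_pos"]),s["ee_pos"][2],s["ft_force"],s["torque"],s["width"],s["grip_force"])
E
```

```text
[129.26249129  73.90820255] 0.058953143650814596 [1.02442721 0.22642611 0.18276641] [-0.0175711  -0.12636507  0.0149269 ] 0.011730564414620075 6.000128254518131
```

>>> play_rows(increments="0 0 0 -0.0045 0 0.003 0;0 0 0 -0.0087 0 0.006 0;0 0 0 -0.0125 0 0.01 0;0 0 0 -0.0162 0 0.0136 0;0 0 0 -0.0162 0 0.0136 0")

```text
time: 10.35
ee_pos: [0.6563, 0.1009, 0.0448]
eef_rot: [0.639, 0.769, -0.0, -0.0]
ft_force: [1.6, 0.9, -1.1]
width: 0.0118
grip_force: 6.0
```

>>> play_rows(increments="0 0 0 0 0 0 0.5;0 0 0 0 0 0 0.5;0 0 0 0 0 0 0.5;0 0 0 0 0 0 0.5;0 0 0 0 0 -0.04 0.5;0 0 0 0 0 -0.09 0.5;0 0 0 -0.02 0 -0.14 0.5;0 0 0 -0.035 0 -0.165 0.5")

```text
time: 11.15
ee_pos: [0.664, 0.0665, 0.2149]
eef_rot: [0.639, 0.769, 0.002, 0.001]
ft_force: [1.1, -0.7, 0.4]
width: 0.0434
grip_force: 0.0
```

```bash
python3 - <<'E'
from h import *
from bench import *
s=read_state();c=camera("wrist");c["s"]=s;pickle.dump(c,open("w4.pkl","wb"));I=c["color"][:,:,::-1]
cv2.imwrite("pics/w4.png",cv2.resize(I[50:250,190:450],None,fx=3,fy=3,interpolation=cv2.INTER_CUBIC))
print(w2c(s["ee_pos"]),s["ee_pos"][2],s["width"])
delta([-30,160,200],90)
E
```

```text
[130.00156121  23.11257704] 0.2148505696612072 0.04344118882447609
to [0.481 0.172 0.2  ] rot [ 0.0057  0.0085 -1.5762] shift [ 0.1405 -0.1618  0.0173] t 11.2 J [-0.64  0.49  0.7   1.38 -0.31  1.38  0.23]
```

View pics/w4.png

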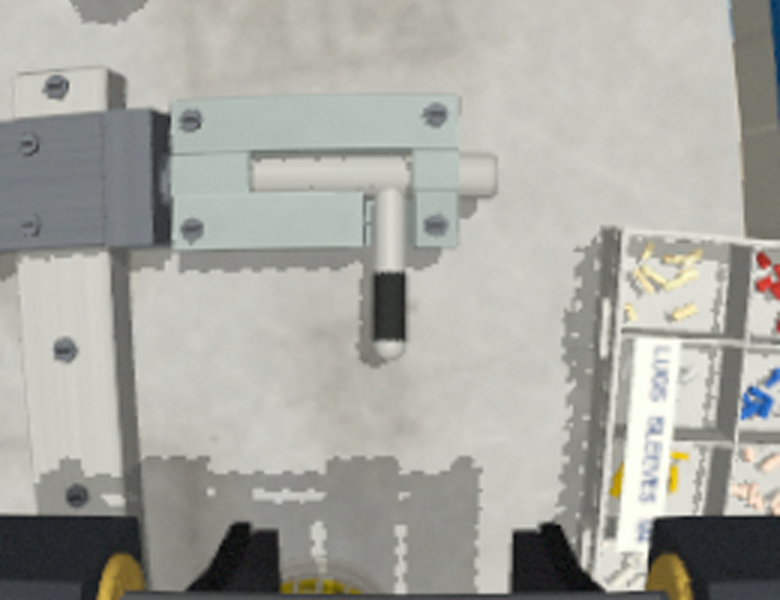

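The handle lies in the notch (end at (388,348)), with the pin's tail out at (490,173). Now the jaw.

```bash
python3 - <<'E'
from h import *
c=pickle.load(open("w4.pkl","rb"))
print(w2c(wray(c,(np.array((388,350))+.5)/3-.5+[190,50],.038)))
delta([-50,156,120],0)
E
```

```text
[128.70074063  38.9895867 ]
to [0.463 0.164 0.12 ] rot [ 0.009   0.0018 -0.0054] shift [ 0.1365 -0.1825  0.0971] t 11.2 J [-0.64  0.49  0.7   1.38 -0.31  1.38  0.23]
```

>>> play_rows(increments="0.009 0.002 -0.005 0.137 -0.183 0.02 0;0.009 0.002 -0.005 0.137 -0.183 0.02 0;0.009 0.002 -0.005 0.137 -0.183 0.02 0;0.009 0.002 -0.005 0.137 -0.183 0.02 0;0.009 0.002 -0.005 0.137 -0.183 0.05 0;0.009 0.002 -0.005 0.137 -0.183 0.09 0;0.009 0.002 -0.005 0.137 -0.183 0.097 0;0.009 0.002 -0.005 0.137 -0.183 0.097 0")

```text
time: 12.0
ee_pos: [0.4579, 0.1675, 0.1133]
eef_rot: [0.638, 0.77, -0.004, -0.004]
ft_force: [-0.1, 0.1, 0.6]
width: 0.0003
grip_force: 0.0
```

```bash
python3 - <<'E'
from h import *
delta([-50,156,28],0)
E
```

```text
to [0.463 0.164 0.028] rot [-0.0106 -0.0006  0.0021] shift [-0.0044  0.0048  0.0853] t 12.0 J [-1.05  0.14  0.65  1.97 -0.1   1.07 -0.16]
```

>>> play_rows(increments="-0.009 -0.002 0 -0.002 0.004 0.04 0;-0.009 -0.002 0 -0.002 0.004 0.07 0;-0.009 -0.002 0 -0.002 0.004 0.085 0;-0.009 -0.002 0 -0.002 0.004 0.085 0")

```text
time: 12.4
ee_pos: [0.4621, 0.1663, 0.0284]
eef_rot: [0.638, 0.77, -0.001, 0.0]
ft_force: [-0.4, 0.4, 0.4]
width: 0.0005
grip_force: 0.0
```

>>> play_rows(increments="0 0 0 -0.008 0 0 0;0 0 0 -0.016 0 0 0;0 0 0 -0.026 0 0 0;0 0 0 -0.036 0 0 0;0 0 0 -0.046 0 0 0;0 0 0 -0.056 0 0 0;0 0 0 -0.066 0 0 0;0 0 0 -0.076 0 0 0")

```text
time: 13.2
ee_pos: [0.476, 0.0916, 0.0286]
eef_rot: [0.637, 0.771, 0.0, -0.0]
ft_force: [1.3, 4.3, 1.5]
width: 0.0005
grip_force: 2.1
```

```bash
python3 - <<'E'
from h import *
from bench import *
s=read_state();print(w2c(s["ee_pos"]),s["ft_force"])
delta([-50,-15,28],0)
E
```

```text
[-50.08808868  82.47194444] [1.31488279 4.30831857 1.48441945]
to [ 0.494 -0.004  0.028] rot [ 0.0002 -0.0002  0.003 ] shift [-0.0975 -0.0002  0.0006] t 13.2 J [-0.88  0.28  0.67  2.06 -0.22  0.88  0.1 ]
```

Pushing with about 4 N; on to the end, slower near home.

>>> play_rows(increments="0 0 0 -0.01 0 0 0;0 0 0 -0.022 0 0 0;0 0 0 -0.034 0 0 0;0 0 0 -0.046 0 0 0;0 0 0 -0.058 0 0 0;0 0 0 -0.07 0 0 0;0 0 0 -0.08 0 0 0;0 0 0 -0.088 0 0 0")

```text
time: 14.0
ee_pos: [0.4924, 0.0048, 0.0285]
eef_rot: [0.638, 0.77, -0.0, -0.0]
ft_force: [0.9, 3.3, 3.0]
width: 0.0004
grip_force: 1.9
```

>>> play_rows(increments="0 0 0 -0.004 0 0 0;0 0 0 -0.006 0 0 0;0 0 0 -0.008 0 0 0;0 0 0 -0.01 0 0 0")

```text
time: 14.4
ee_pos: [0.4939, -0.0037, 0.0284]
eef_rot: [0.637, 0.771, -0.0, -0.0]
ft_force: [-0.6, 2.6, 2.8]
width: 0.0008
grip_force: 1.6
```

```bash
python3 - <<'E'
from h import *
from bench import *
s=read_state();print(w2c(s["ee_pos"]),s["ft_force"])
E
```

```text
[-50.18930301 -14.48675488] [-0.56493542  2.57946156  2.81114179]
```

>>> play_rows(increments="0 0 0 -0.002 0 0 0;0 0 0 -0.004 0 0 0;0 0 0 -0.005 0 0 0;0 0 0 -0.005 0 0 0")

```text
time: 14.8
ee_pos: [0.4946, -0.0077, 0.0284]
eef_rot: [0.637, 0.771, 0.0, -0.001]
ft_force: [-3.0, 7.4, 3.5]
width: 0.0007
grip_force: 3.9
```

>>> play_rows(increments="0 0 0 -0.001 0 0 0;0 0 0 -0.002 0 0 0;0 0 0 -0.002 0 0 0")

```text
time: 15.1
ee_pos: [0.4946, -0.0077, 0.0284]
eef_rot: [0.636, 0.771, 0.001, -0.002]
ft_force: [-7.4, 14.8, 6.5]
width: 0.0009
grip_force: 7.5
```

Hard stop at y ≈ -18.5 (force rising, no motion): jaw is home. Retreat and check.

>>> play_rows(increments="0 0 0 0.01 0 0 0;0 0 0 0.02 0 0 0;0 0 0 0.03 0 -0.02 0;0 0 0 0.04 0 -0.06 0;0 0 0 0.06 0 -0.11 0;0 0 0 0.09 0 -0.16 0;0 0 0 0.13 0 -0.2 0;0 0 0 0.17 0 -0.22 0")

```text
time: 15.9
ee_pos: [0.466, 0.1461, 0.2448]
eef_rot: [0.638, 0.77, 0.002, 0.001]
ft_force: [1.0, 0.4, 0.4]
width: 0.0008
grip_force: 0.0
```

>>> play_rows(increments="0 0 0 0.05 -0.04 0 0;0 0 0 0.1 -0.07 0 0;0 0 0 0.15 -0.07 0 0;0 0 0 0.15 -0.07 0 0")

```text
time: 16.3
ee_pos: [0.3658, 0.2843, 0.2419]
eef_rot: [0.635, 0.772, 0.0, -0.0]
ft_force: [1.0, 0.2, -0.1]
width: 0.0008
grip_force: 0.0
```

```bash
python3 - <<'E'
from h import *
from bench import *
c=camera("top");I=c["color"][:,:,::-1]
cv2.imwrite("pics/end.png",cv2.resize(I[135:265,225:425],None,fx=4,fy=4,interpolation=cv2.INTER_CUBIC))
print(read_state()["ft_force"])
print("home jaw back px",((proj(c2w(q,[[-95,-30,55],[-95,-80,55]]))-[225,135])*4).round(0))
E
```

```text
[-1.66801482  2.49774799 -0.977954  ]
home jaw back px [[454. 410.]
 [527. 398.]]
```

View pics/end.png

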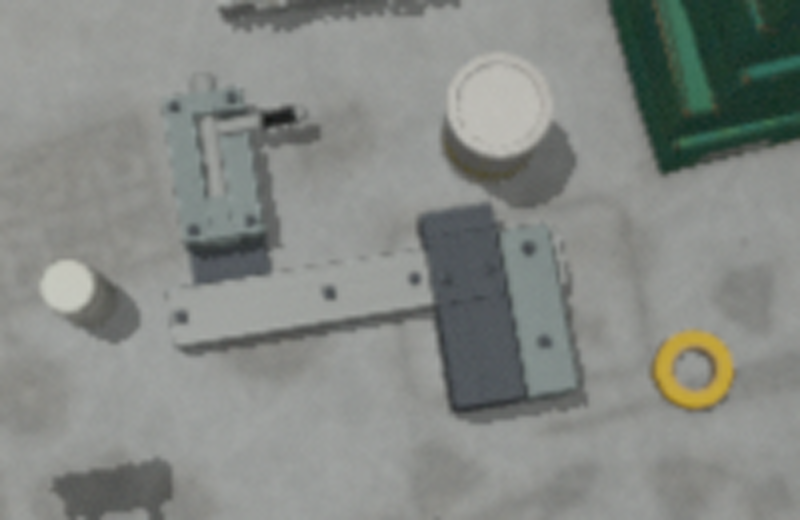

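The jaw is closed on the fixed jaw (seam at about (510,300)) and the handle lies in the notch (280,118). The tape is flat at (693,370), and the tin and bottle haven't moved.

>>> play_rows(increments="0 0 0 0 0 0 0;0 0 0 0 0 0 0;0 0 0 0 0 0 0;0 0 0 0 0 0 0")

```text
time: 16.75
ee_pos: [0.3692, 0.2795, 0.242]
eef_rot: [0.638, 0.77, 0.0, -0.0]
ft_force: [-0.1, -0.5, -0.0]
width: 0.0003
grip_force: 0.0
```

```bash
python3 -c "
from bench import *
print(close_job())"
```

```text
the job is handed in; nothing more can be done
None
```

I set the yellow tape flat on the bench clear of the clamp, parked the pin with its handle in the notch, then pushed the jaw home; the tin and bottle were not moved, and the job was handed in at about 17 s (no verdict was returned).

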